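# Stack the empty craft tray on the loaded one, turned so the lugs hold it

## Task

Two equal wooden stack-and-nest trays stand roughly the same way round on the shop counter: one holds little pots, the other is empty. Pick up the empty one by its middle handle bar, turn it end for end compared with the loaded tray and set it squarely on top of the loaded tray, so that it stands level on the loaded tray's rim lugs and does not drop down into it onto the pots. Leave the loaded tray where it stands.

Things in the scene. Friction and masses are not known exactly. Their poses are not given: they have to be found in the camera images.
- tray_grip (a point): Centre of the empty tray's handle bar, on the tray's middle axis, 60 mm above its underside. Tray: plywood, 0.3 to 0.65 kg, rim 210 (x) by 180 (y) mm, 80 mm high, sides sloping in to a floor 170 by 140 mm. Bar along x, 84 long, 20 wide (y), 24 tall, its top 72 mm above the underside; below it a ridge widens to 52 mm at the floor. 60 mm free beside the bar. Axes: the tray's, z up.
- tray_lug (a point): Middle of the top of the empty tray's single brass lug (36 mm wide, at its +x end), 84 mm in x from the middle axis, 74 mm above the underside. The -x end has two lugs, 26 mm wide, 40 mm either side of the middle. Lugs are 6 mm thick, tops 6 mm below the rim, and reach 35 mm inward. Floor and wall are cut away under them, so set on an equal tray the same way round it sinks in.
- loaded: The loaded tray, shaped and sized like the empty one, with four pots 46 mm tall on its floor; loose, 0.8 kg. Origin: centre of its underside; x along it to its single-lug end, y across, z up. A tray stacked on it has its underside 74 mm above this origin, the middle axes in line (12 mm play inside the rim), its single-lug end over this one's two lugs. A smaller tray without lugs is a bystander.
- loaded_lug (a point): Middle of the top of the loaded tray's single lug, at x = +84 mm from its middle axis, 74 mm above its underside: shows which way round it stands. Axes as loaded.

How it is judged:
By the outcome, as a careful person would: the job done as asked, in the order asked, and still so for the second after the job is handed in, with the robot touching nothing.
It also fails if it takes over 40 s, if anything falls off the work surface, if the arm or the gripper's body presses on something with over 40 N, if the wrist force passes 120 N, or if a joint passes its speed limit or range.

## Robot

A 7-joint arm with a two-finger parallel gripper is mounted at the origin on the work surface. World frame = base frame: x ahead of the robot, y to its left, z up, the work surface at z = 0. Lengths are in m, angles in rad, forces in N, time in s.
With the tool pointing down it reaches from about 0.4 to 0.9 m from the base axis. Payload 5.5 kg.
Tool frame: the origin (TCP) lies on the centre line of the jaws, within the pads' length; the fingertips stand env.finger_overhang ahead of it and the grasp point (between the pads) lies 2 mm behind it (env.finger_overhang is the distance from the TCP to the fingertips, in m); z points along the fingers, x is the direction in which the jaws open and shut, and the axes are right-handed (so a half turn about z gives the same grasp; the last joint's range is limited). The gripper opens to 92 mm and grips with 3 to 60 N. Pads are 19 mm wide; open, the fingers measure 130 mm over their backs; the gripper's body (75 mm by 190 mm) begins 47 mm behind the grasp point.
Start: joints at [1.377, 0.501, -0.427, 1.55, 0.221, 1.138, -0.21], TCP at [0.287, -0.583, 0.244] pointing down, gripper open.
Joint ranges: [-2.88, 2.88], [-0.31, 2.03], [-1.54, 1.56], [0.2, 2.42], [-1.41, 4.55], [0.19, 2.02], [-2.57, 2.57]. Speed limits (rad/s): [2.57, 2.57, 3.14, 3.14, 3.14, 3.14, 3.14].

## Interface

Orientations are given as [roll, pitch, yaw] about the fixed x, y, z axes, in that order (R = Rz(yaw) Ry(pitch) Rx(roll)).
In Python, from plant import env gives the robot as it stands.
- The arm moves only by the tool step_arm, never from a script. Its argument "commands" is a list of rows, each a list of 3 entries, a list of its own where there are three numbers: the turn, a rotation vector about the tool's x, y, z in rad, then the shift along the tool's x, y, z in m, then the closure, from 0 (fully open) to 1 (shut). In form: [[[rx, ry, rz], [dx, dy, dz], hand], ...]. A call has exactly 5 rows; each row shifts and turns the commanded pose from where the row before left it, along the tool's axes as they then stand; what a row does not reach is not made up. A row lasts 1/12 s, in which the tool goes at most 41.7 mm and 7.16 degrees, less where a joint would pass 70% of its speed; a pose out of reach is approached as far as the arm can. A call with a gripper value outside its range is refused whole. The fingers move at their own pace and stop on an object; "grip_force" is the grip in N (left out, the last holds). Time passes only in rows, so rows that do not move let the fingers close, or fill a call up. It gives the time, the measured TCP pose, the force and the opening at its end, in the units of the state.
- env.get_state(): the state, without advancing time (a new reading comes with each control period).
- env.camera(name): name is "scene" or "top" or "wrist"; returns the picture (400x640x3 uint8, blue, green, red); there is no depth.
- env.camera_params(name): a dict with "mtx" (3x3 intrinsics, pixels), "extrinsics" (4x4, takes a point from camera to world coordinates); the wrist camera has in their place "hand_eye" (4x4, takes a point from camera to tool coordinates, whose origin is the TCP and whose axes are the tool frame's). Camera axes: x right, y up, looking along -z (the intrinsics and any distortion apply to the point x, -y, -z); pixel columns grow to the right and rows downward; lengths in m; the calibration is good to about 2 mm. The wrist camera is an equidistant fisheye: a pixel r from the principal point sees the ray r / f radians off the axis. A picture is of the moment at which its call begins: read the wrist's pose just before it. camera_params takes no time and is no camera call.
- env.hand_in(): hands the job in, once; it reports no verdict.
Trained networks look in the newest picture that a camera, given by its name, has taken for a name from the list of things; names that differ only in an ending like _2 or _b are one class to them, and where a whole thing is asked for, a point or a joint stands for the part that bears it (a point fixed in the world has none). Each returns a list of dicts, best first, with "p" (0 to 1); they miss things now and then, are a little off and sometimes report something else, mostly with a low value. They report only what shows in the picture. A call takes as long as a camera call.
- env.trace(thing, camera): "pixels" (400x640 bool, what is visible of it) and "bbox" ([left, top, right, bottom] in pixels, round what is visible of it).
- env.mark_of(thing, camera): "uv" ([column, row] in pixels: a listed point, or the origin of a listed thing).
The state is a dict: "t": time; "joint_pos": joint angles; "joint_velocities": joint speeds; "effort": joint torques, N m; "tcp_pos": TCP position; "orientation": TCP orientation; "wrist_force": force on the tool from outside, world axes, zero at the start; "torque": the same for the moment, N m; "opening": opening from 0.0 (shut) to 1.0 (fully open).
Only numpy, scipy, OpenCV 4.12 (cv2) and the standard library are available. Lean on these libraries where they do the work, as an engineer would, in place of code of your own. Each camera call takes 0.05 s, during which the arm holds its last target.

## Working session

There is one attempt and no reset: what is moved stays moved. The work goes in short steps, Python scripts to look and compute and a tool call to move; the robot and the scene stay as the last step left them, time stands still between calls to the robot, and variables do not carry over. Pictures are saved under pics/ and viewed, and the job is handed in when it is done.

Besides the shell and the picture viewer there is one more tool, called after ">>>" as name(argument=value, ...) on one line, values as JSON. step_arm: Moves the arm, as the interface text tells. Its arguments: {"type":"object","properties":{"commands":{"type":"array","items":{"type":"array"}},"grip_force":{"type":"number"}},"required":["commands"]}

```bash
ls; mkdir -p pics; python3 - <<'E'
from plant import env
import cv2
print(env.get_state(), env.finger_overhang)
for c in ("scene","top","wrist"):
    cv2.imwrite(f"pics/{c}0.png",env.camera(c))
    p=env.camera_params(c); print(c,p)
    for th in ("tray_grip","tray_lug","loaded","loaded_lug"):
        print(th,[(d['uv'],round(d['p'],2)) for d in env.mark_of(th,c)])
print(env.get_state()['t'])
E
```

```text
pics
{'t': 0.0, 'joint_pos': array([ 1.37720861,  0.50182239, -0.42676751,  1.55144873,  0.2208061 ,
        1.13826838, -0.21031431]), 'joint_velocities': array([-0.00063921, -0.00072687,  0.00057163,  0.00114612,  0.00023771,
        0.00034181,  0.00026997]), 'effort': array([ 8.33551676e-04, -5.66581964e+01, -5.81603810e+00, -2.79114801e+01,
       -6.86882297e-02,  3.05730093e-02,  2.03971035e-04]), 'tcp_pos': array([ 0.28635073, -0.58279629,  0.2426927 ]), 'orientation': array([-3.14154286e+00,  1.89222561e-03, -1.11398650e+00]), 'wrist_force': array([ 0.47862516, -0.00938602,  0.21910112]), 'torque': array([ 0.00803608, -0.04501219,  0.02040963]), 'opening': 1.0026581507421244} 0.017
scene {'mtx': array([[516.94685732,   0.        , 324.08849724],
       [  0.        , 516.94685732, 205.92217916],
       [  0.        ,   0.        ,   1.        ]]), 'extrinsics': array([[-0.45668084, -0.62330714,  0.63476832,  1.26750091],
       [ 0.8896276 , -0.31811091,  0.32767086,  0.37606009],
       [-0.00231286,  0.71434842,  0.69978639,  0.85270223],
       [ 0.        ,  0.        , 
[... 629 characters left out ...]
[471.3, 177.3], 0.36)]
tray_lug [([468.9, 178.2], 0.93)]
loaded [([199.6, 219.0], 0.64)]
loaded_lug [([194.7, 171.7], 0.9)]
wrist {'mtx': array([[309.70691629,   0.        , 314.32688769],
       [  0.        , 309.70691629, 198.47797222],
       [  0.        ,   0.        ,   1.        ]]), 'hand_eye': array([[ 9.99999652e-01, -5.13019083e-04,  6.57802270e-04,
         9.20923909e-04],
       [-2.96576127e-04, -9.55663282e-01, -2.94461550e-01,
        -8.01853436e-02],
       [ 7.79701870e-04,  2.94461252e-01, -9.55663101e-01,
        -1.41301882e-01],
       [ 0.00000000e+00,  0.00000000e+00,  0.00000000e+00,
         1.00000000e+00]])}
tray_grip []
tray_lug []
loaded []
loaded_lug []
0.75
```

View pics/top0.png

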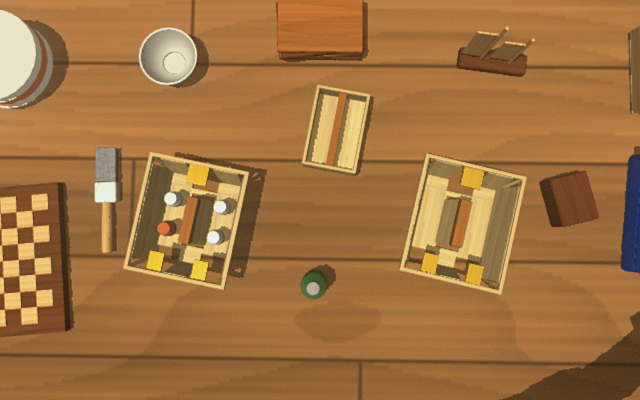

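View pics/scene0.png

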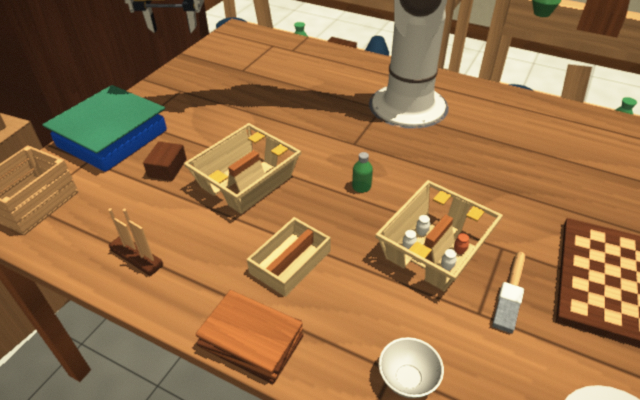

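```bash
python3 - <<'E'
import cv2,numpy as np
t=cv2.imread("pics/top0.png");s=cv2.imread("pics/scene0.png")
def c(im,x,y,w=140,h=150): return cv2.resize(im[y:y+h,x:x+w],None,fx=2.8,fy=2.0*1.4,interpolation=cv2.INTER_CUBIC)
a=np.hstack([c(t,118,146),c(t,394,148)]); cv2.imwrite("pics/zt.png",a)
a=np.hstack([c(s,174,110),c(s,370,165)]); cv2.imwrite("pics/zs.png",a)
print(a.shape)
E
```

```text
(420, 784, 3)
```

View pics/zt.png

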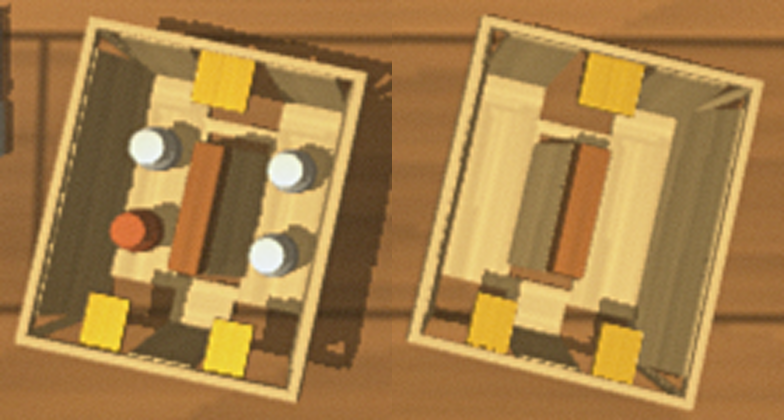

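View pics/zs.png

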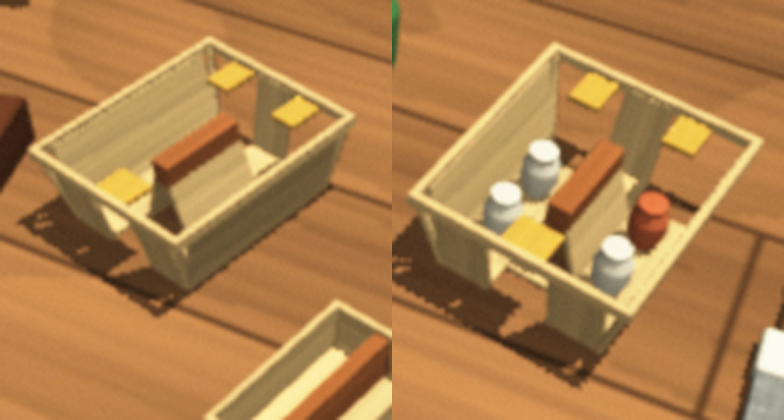

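```bash
cat > h.py <<'E'
import numpy as np
from plant import env
from scipy.optimize import least_squares
def proj(P,cam):
    p=env.camera_params(cam);T=np.linalg.inv(p['extrinsics']);K=p['mtx']
    q=P@T[:3,:3].T+T[:3,3]; q=q*[1,-1,-1]
    u=q@K.T; return u[:,:2]/u[:,2:]
def w(p,X):
    c,s=np.cos(p[2]),np.sin(p[2]);X=np.atleast_2d(X)
    return np.c_[p[0]+c*X[:,0]-s*X[:,1],p[1]+s*X[:,0]+c*X[:,1],X[:,2]]
def fit(obs,x0,z0=0):
    def f(p): return np.concatenate([(proj(w(p,np.array(X)+[0,0,z0]),cam)-uv).ravel() for cam,X,uv in obs])
    return least_squares(f,x0)
E
python3 - <<'E'
from h import *
a,b,z=.105,.09,.08
Ct=[[a,b,z],[a,-b,z],[-a,-b,z],[-a,b,z]]
Cs=[[-a,-b,z],[-a,b,z],[a,b,z],[a,-b,z]]
L=lambda l,o:np.array(l)/2.8+o-np.array([.3,.3])
d={'loaded':(L([(92,17),(367,74),(297,402),(16,343)],[118,146]),L([(164,44),(370,141),(236,318),(20,192)],[370,165])),
'empty':(L([(94,15),(371,84),(298,410),(17,340)],[394,148]),L([(209,38),(355,117),(182,243),(31,149)],[174,110]))}
for n,(t,s) in d.items():
    for o in ([('top',Ct,t)],[('scene',Cs,s)],[('top',Ct,t),('scene',Cs,s)]):
        r=fit(o,[.45,.25 if n=='loaded' else -.28,-.2]);print(n,r.x.round(4),r.fun.round(1))
    p=r.x
    print(proj(w(p,[[0,0,.06],[.084,0,.074],[0,0,0]]),'top').round(1).tolist(),proj(w(p,[[0,0,.06],[.084,0,.074],[0,0,0]]),'scene').round(1).tolist())
E
```

```text
loaded [ 0.5039  0.2481 -0.1913] [-0.3 -0.2  0.4 -0.2 -0.1  0.2 -0.   0.1]
loaded [ 0.506   0.2519 -0.1994] [-0.1 -0.6  1.2  0.2  0.6 -0.3 -1.8  0.4]
loaded [ 0.5044  0.2497 -0.1939] [-1.  -0.6 -0.3 -0.4 -1.2  0.  -1.1 -0.4 -1.2 -1.4  0.2 -0.9  0.1 -1.4
 -2.4 -0.2]
[[189.0, 219.8], [197.2, 173.4], [197.9, 220.3]] [[437.9, 230.0], [417.9, 249.7], [433.7, 248.9]]
empty [ 0.5043 -0.2367 -0.2317] [-0.5 -0.2  0.7 -0.4  0.4  0.5 -0.7  0.1]
empty [ 0.5055 -0.2309 -0.2124] [ 0.2 -0.6  1.1 -1.1 -0.6  0.6 -0.5  0.6]
empty [ 0.5041 -0.2351 -0.226 ] [-1.8  0.1 -0.5 -0.6 -0.1  0.4 -1.3  0.6 -0.1 -1.3 -0.  -1.4 -2.7 -0.4
 -1.6 -0.8]
[[459.3, 223.3], [471.9, 177.0], [450.8, 223.6]] [[243.5, 162.6], [216.1, 175.8], [246.2, 181.3]]
```

>>> step_arm(commands=[[[0,0,0],[-0.018,-0.029,0],0],[[0,0,0],[-0.018,-0.029,0],0],[[0,0,0],[-0.018,-0.029,0],0],[[0,0,0],[-0.018,-0.029,0],0],[[0,0,0],[-0.018,-0.029,0],0]], grip_force=40)

```text
t: 1.17
tcp_pos: [0.3778, -0.4373, 0.2439]
orientation: [-3.141, -0.0, -1.114]
wrist_force: [-0.4, -0.4, -0.6]
opening: 1.001
```

>>> step_arm(commands=[[[0,0,0],[-0.018,-0.029,0],0],[[0,0,0],[-0.018,-0.029,0],0],[[0,0,0],[-0.018,-0.029,0],0],[[0,0,0],[-0.018,-0.029,0],0],[[0,0,0],[-0.018,-0.029,0],0]])

```text
t: 1.58
tcp_pos: [0.4683, -0.2925, 0.244]
orientation: [-3.141, -0.001, -1.114]
wrist_force: [0.9, -0.4, -0.5]
opening: 1.0
```

>>> step_arm(commands=[[[0,0,0],[-0.018,-0.029,0],0],[[0,0,0],[-0.0168,-0.0291,0],0],[[0,0,0.12],[0,0,0],0],[[0,0,0.12],[0,0,0],0],[[0,0,0.12],[0,0,0],0]])

```text
t: 2.0
tcp_pos: [0.505, -0.236, 0.2439]
orientation: [-3.141, -0.0, -1.478]
wrist_force: [-0.1, -0.7, -0.4]
opening: 0.997
```

>>> step_arm(commands=[[[0,0,0.12],[0,0,0],0],[[0,0,0.12],[0,0,0],0],[[0,0,0.085],[0,0,0],0],[[0,0,0],[0,0,0],0],[[0,0,0],[0,0,0],0]])

```text
t: 2.42
tcp_pos: [0.5045, -0.2369, 0.2439]
orientation: [-3.141, -0.0, -1.796]
wrist_force: [-0.2, -0.8, -0.5]
opening: 1.002
```

Now a wrist view to refine the bar position.

```bash
cat >> h.py <<'E'
from scipy.spatial.transform import Rotation as Ro
import cv2
def wproj(P,st):
    p=env.camera_params('wrist');H=p['hand_eye'];K=p['mtx']
    R=Ro.from_euler('xyz',st['orientation']).as_matrix()
    q=(np.atleast_2d(P)-st['tcp_pos'])@R
    q=(q-H[:3,3])@H[:3,:3]; q=q*[1,-1,-1]
    r=np.hypot(q[:,0],q[:,1]);th=np.arctan2(r,q[:,2])
    return np.c_[K[0,2]+K[0,0]*th*q[:,0]/r,K[1,2]+K[1,1]*th*q[:,1]/r]
def overlay(im,p,st,z0=0):
    a,b,z=.105,.09,.08
    for box in ([[a,b,z],[a,-b,z],[-a,-b,z],[-a,b,z]],[[.042,.01,.072],[.042,-.01,.072],[-.042,-.01,.072],[-.042,.01,.072]],
      [[.084,.0,.074],[.085,0,.074]]):
        u=wproj(w(p,box)+[0,0,z0],st)
        cv2.polylines(im,[np.round(u*4).astype(int)],True,(255,0,255),1,cv2.LINE_AA,2)
E
python3 - <<'E'
from h import *
st=env.get_state();im=env.camera('wrist');cv2.imwrite('pics/w1.png',im)
print(st['joint_pos'].round(2))
for th in ("tray_grip","tray_lug"): print(th,[(d['uv'],round(d['p'],2)) for d in env.mark_of(th,'wrist')])
p=[.5043,-.2362,-.229];o=im.copy();overlay(o,p,st);cv2.imwrite('pics/w1o.png',cv2.resize(o,None,fx=1.25,fy=1.25))
print(wproj(w(p,[[0,0,.06],[.084,0,.074]]),st))
E
```

```text
[ 0.76  0.34 -0.46  1.79  0.17  1.06 -1.55]
tray_grip [([314.1, 181.9], 0.72)]
tray_lug [([313.3, 102.2], 0.91)]
[[313.3117409  181.44915926]
 [313.56967157 102.85173312]]
```

View pics/w1o.png

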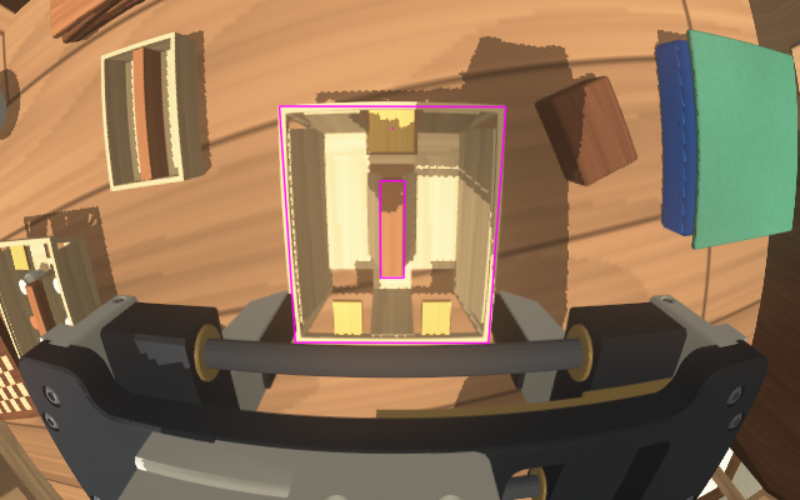

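The overlay of the fitted tray (bar at about (313,182), lug at (313,102)) lies on the picture, so I go down.

>>> step_arm(commands=[[[0,0,0],[0,0,0.03],0],[[0,0,0],[0,0,0.03],0],[[0,0,0],[0,0,0.03],0],[[0,0,0],[0,0,0.03],0],[[0,0,0],[0,0,0.02],0]])

```text
t: 2.98
tcp_pos: [0.503, -0.2366, 0.1011]
orientation: [3.139, 0.001, -1.798]
wrist_force: [-0.9, 0.1, -0.5]
opening: 1.001
```

>>> step_arm(commands=[[[0,0,0],[0,0,0.015],0],[[0,0,0],[0,0,0.012],0],[[0,0,0],[0,0,0.01],0],[[0,0,0],[0,0,0],0],[[0,0,0],[0,0,0],0]])

```text
t: 3.4
tcp_pos: [0.5045, -0.237, 0.0668]
orientation: [3.141, 0.0, -1.799]
wrist_force: [0.1, -0.1, -0.7]
opening: 1.006
```

>>> step_arm(commands=[[[0,0,0],[0,0,0],1],[[0,0,0],[0,0,0],1],[[0,0,0],[0,0,0],1],[[0,0,0],[0,0,0],1],[[0,0,0],[0,0,0],1]], grip_force=45)

```text
t: 3.82
tcp_pos: [0.5047, -0.2372, 0.0673]
orientation: [-3.141, -0.0, -1.799]
wrist_force: [-0.1, 0.2, 1.1]
opening: 0.686
```

>>> step_arm(commands=[[[0,0,0],[0,0,0],1],[[0,0,0],[0,0,0],1],[[0,0,0],[0,0,0],1],[[0,0,0],[0,0,0],1],[[0,0,0],[0,0,0],1]])

```text
t: 4.23
tcp_pos: [0.5044, -0.237, 0.0667]
orientation: [3.142, 0.0, -1.799]
wrist_force: [-0.7, 0.2, 0.9]
opening: 0.32
```

>>> step_arm(commands=[[[0,0,0],[0,0,0],1],[[0,0,0],[0,0,0],1],[[0,0,0],[0,0,0],1],[[0,0,0],[0,0,0],1],[[0,0,0],[0,0,0],1]])

```text
t: 4.65
tcp_pos: [0.5044, -0.2367, 0.0667]
orientation: [3.141, 0.0, -1.799]
wrist_force: [0.4, 0.2, -1.9]
opening: 0.214
```

>>> step_arm(commands=[[[0,0,0],[0,0,-0.005],1],[[0,0,0],[0,0,-0.01],1],[[0,0,0],[0,0,-0.015],1],[[0,0,0],[0,0,-0.015],1],[[0,0,0],[0,0,-0.015],1]])

```text
t: 5.07
tcp_pos: [0.504, -0.2371, 0.1278]
orientation: [3.141, -0.0, -1.799]
wrist_force: [1.3, 0.4, -3.4]
opening: 0.213
```

>>> step_arm(commands=[[[0,0,0],[0,0,-0.025],1],[[0,0,0],[0,0,-0.025],1],[[0,0,0],[0,0,-0.025],1],[[0,0,0],[0,0,-0.025],1],[[0,0,0],[0,0,-0.02],1]])

```text
t: 5.48
tcp_pos: [0.5044, -0.2372, 0.2494]
orientation: [-3.14, -0.001, -1.799]
wrist_force: [1.0, -0.4, -3.6]
opening: 0.215
```

>>> step_arm(commands=[[[0,0,-0.06],[0,0,0],1],[[0,0,-0.12],[0,0,0],1],[[0,0,-0.12],[0,0,0],1],[[0,0,-0.12],[0,0,0],1],[[0,0,-0.12],[0,0,0],1]])

```text
t: 5.9
tcp_pos: [0.5038, -0.2371, 0.2473]
orientation: [3.141, -0.0, -1.253]
wrist_force: [-1.5, -0.3, -3.4]
opening: 0.215
```

>>> step_arm(commands=[[[0,0,-0.12],[0,0,0],1],[[0,0,-0.12],[0,0,0],1],[[0,0,-0.12],[0,0,0],1],[[0,0,-0.12],[0,0,0],1],[[0,0,-0.06],[0,0,0],1]])

```text
t: 6.32
tcp_pos: [0.5037, -0.2371, 0.2472]
orientation: [3.141, 0.0, -0.713]
wrist_force: [-0.9, 0.5, -4.7]
opening: 0.217
```

>>> step_arm(commands=[[[0,0,0],[-0.009,-0.01,0],1],[[0,0,0],[-0.014,-0.015,0],1],[[0,0,0],[-0.018,-0.02,0],1],[[0,0,0],[-0.018,-0.02,0],1],[[0,0,0],[-0.018,-0.02,0],1]])

```text
t: 6.73
tcp_pos: [0.5017, -0.1204, 0.2471]
orientation: [3.141, 0.0, -0.721]
wrist_force: [1.2, 0.7, -4.2]
opening: 0.215
```

>>> step_arm(commands=[[[0,0,0],[-0.018,-0.02,0],1],[[0,0,0],[-0.018,-0.02,0],1],[[0,0,0],[-0.018,-0.02,0],1],[[0,0,0],[-0.018,-0.02,0],1],[[0,0,0],[-0.018,-0.02,0],1]])

```text
t: 7.15
tcp_pos: [0.4996, 0.0142, 0.2472]
orientation: [3.141, -0.0, -0.721]
wrist_force: [-0.0, 0.1, -3.2]
opening: 0.212
```

>>> step_arm(commands=[[[0,0,0],[-0.018,-0.02,0],1],[[0,0,0],[-0.018,-0.02,0],1],[[0,0,0],[-0.018,-0.02,0],1],[[0,0,0],[-0.018,-0.02,0],1],[[0,0,0],[-0.018,-0.02,0],1]])

```text
t: 7.57
tcp_pos: [0.4976, 0.1484, 0.2472]
orientation: [3.141, -0.001, -0.721]
wrist_force: [0.7, 0.7, -3.6]
opening: 0.217
```

>>> step_arm(commands=[[[0,0,0],[-0.018,-0.02,0],1],[[0,0,0],[-0.018,-0.02,0],1],[[0,0,0],[-0.014,-0.015,0],1],[[0,0,-0.06],[-0.003,-0.003,0],1],[[0,0,-0.12],[0,0,0],1]])

```text
t: 7.98
tcp_pos: [0.4952, 0.2288, 0.2475]
orientation: [-3.141, 0.0, -0.534]
wrist_force: [0.7, -0.2, -3.8]
opening: 0.215
```

>>> step_arm(commands=[[[0,0,-0.12],[0,0,0],1],[[0,0,-0.12],[0,0,0],1],[[0,0,-0.12],[0,0,0],1],[[0,0,-0.12],[0,0,0],1],[[0,0,-0.12],[0,0,0],1]])

```text
t: 8.4
tcp_pos: [0.496, 0.2255, 0.2471]
orientation: [3.141, 0.0, 0.065]
wrist_force: [-0.5, 0.7, -3.0]
opening: 0.214
```

>>> step_arm(commands=[[[0,0,-0.12],[0,0,0],1],[[0,0,-0.12],[0,0,0],1],[[0,0,-0.12],[0,0,0],1],[[0,0,-0.12],[0,0,0],1],[[0,0,-0.12],[0,0,0],1]])

```text
t: 8.82
tcp_pos: [0.4961, 0.2254, 0.2471]
orientation: [3.141, 0.001, 0.665]
wrist_force: [-0.5, -0.1, -5.2]
opening: 0.215
```

>>> step_arm(commands=[[[0,0,-0.12],[0,0,0],1],[[0,0,-0.12],[0,0,0],1],[[0,0,-0.12],[0,0,0],1],[[0,0,-0.12],[0,0,0],1],[[0,0,-0.1],[0,0,0],1]])

```text
t: 9.23
tcp_pos: [0.4962, 0.2252, 0.247]
orientation: [3.141, 0.001, 1.245]
wrist_force: [-0.4, -0.7, -3.2]
opening: 0.215
```

>>> step_arm(commands=[[[0,0,-0.06],[0,0,0],1],[[0,0,0],[0,0,0],1],[[0,0,0],[0,0,0],1],[[0,0,0],[0,0,0],1],[[0,0,0],[0,0,0],1]])

```text
t: 9.65
tcp_pos: [0.4969, 0.2253, 0.2469]
orientation: [3.141, 0.001, 1.299]
wrist_force: [-0.1, -0.4, -3.5]
opening: 0.212
```

```bash
python3 - <<'E'
from h import *
st=env.get_state();im=env.camera('wrist')
y=st['orientation'][2]
pt=[*st['tcp_pos'][:2],y+np.pi/2]
o=im.copy();overlay(o,pt,st,st['tcp_pos'][2]-.0667);overlay(o,[.504,.2485,-.192],st)
cv2.imwrite('pics/w2.png',cv2.resize(o,None,fx=1.25,fy=1.25))
t=env.camera('top');s=env.camera('scene')
cv2.imwrite('pics/ts2.png',np.hstack([t[60:360,40:420],s[60:360,260:640]]))
E
```

```text
(no output)
```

View pics/w2.png

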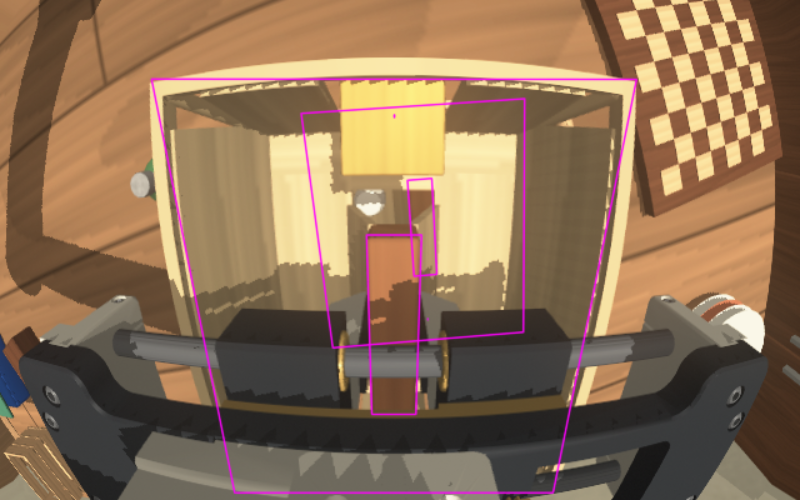

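View pics/ts2.png

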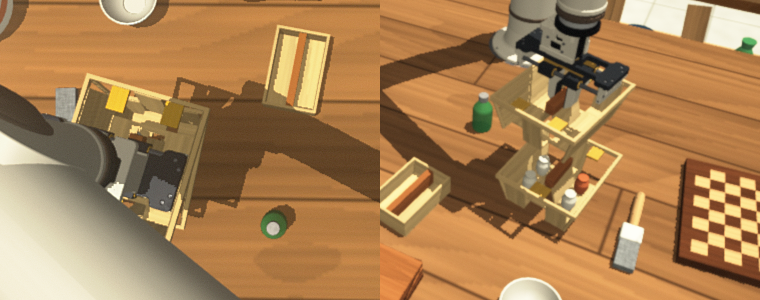

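>>> step_arm(commands=[[[0,0,-0.08],[0,0,0],1],[[0,0,0],[0.012,0.0014,0],1],[[0,0,0],[0.0122,0.0013,0],1],[[0,0,0],[0,0,0.015],1],[[0,0,0],[0,0,0.015],1]])

```text
t: 10.22
tcp_pos: [0.5044, 0.2492, 0.2162]
orientation: [3.14, -0.001, 1.381]
wrist_force: [-0.1, -0.8, -4.0]
opening: 0.213
```

>>> step_arm(commands=[[[0,0,0],[0,0,0.015],1],[[0,0,0],[0,0,0.01],1],[[0,0,0],[0,0,0],1],[[0,0,0],[0,0,0],1],[[0,0,0],[0,0,0],1]])

```text
t: 10.63
tcp_pos: [0.5044, 0.2486, 0.1919]
orientation: [3.142, -0.0, 1.381]
wrist_force: [0.3, -0.6, -4.0]
opening: 0.214
```

```bash
python3 - <<'E'
from h import *
st=env.get_state();s=env.camera('scene');t=env.camera('top')
print(st['tcp_pos'],st['orientation'])
pt=[*st['tcp_pos'][:2],st['orientation'][2]+np.pi/2]; z=st['tcp_pos'][2]-.0667
a,b=.105,.09
R=np.array([[a,b,.08],[a,-b,.08],[-a,-b,.08],[-a,b,.08]])
F=np.array([[.085,.07,0],[.085,-.07,0],[-.085,-.07,0],[-.085,.07,0]])
out=[]
for im,c,x0,y0 in ((s,'scene',370,110),(t,'top',108,130)):
    k=3; o=cv2.resize(im[y0:y0+190,x0:x0+130],None,fx=k,fy=k,interpolation=cv2.INTER_CUBIC)
    for P,col in ((w(pt,R)+[0,0,z],(255,0,255)),(w(pt,F)+[0,0,z],(255,0,255)),(w([.504,.2485,-.192],R),(255,255,0)),(w([.504,.2485,-.192],F),(255,255,0))):
        u=(proj(P,c)-[x0,y0]+.5)*k
        cv2.polylines(o,[np.round(u*4).astype(int)],True,col,1,cv2.LINE_AA,2)
    out.append(o)
cv2.imwrite('pics/st3.png',np.hstack(out))
E
```

```text
[0.50437995 0.24855447 0.19192616] [ 3.14157335e+00 -4.60176589e-04  1.38080408e+00]
```

View pics/st3.png

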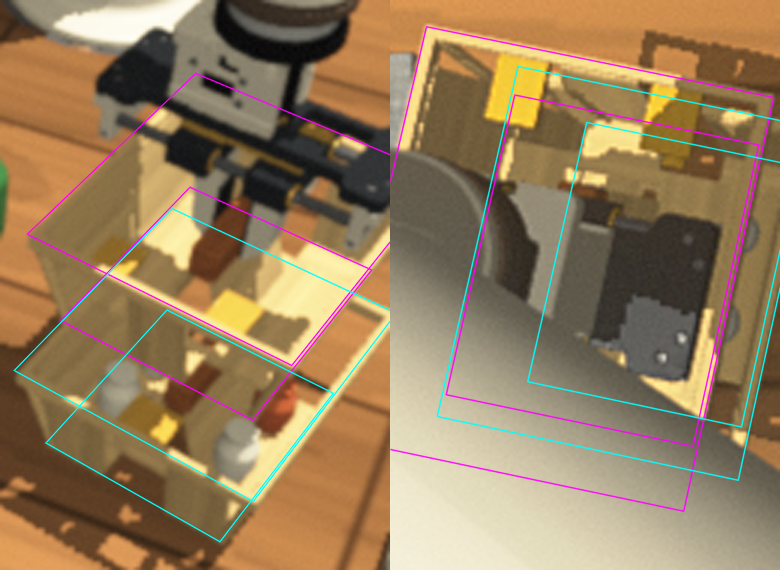

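>>> step_arm(commands=[[[0,0,0],[0.001,0,0.01],1],[[0,0,0],[0,0,0.012],1],[[0,0,0],[0,0,0.012],1],[[0,0,0],[0,0,0.008],1],[[0,0,0],[0,0,0.003],1]])

```text
t: 11.15
tcp_pos: [0.5034, 0.2486, 0.1444]
orientation: [-3.139, 0.002, 1.381]
wrist_force: [-0.3, -0.6, -3.9]
opening: 0.215
```

>>> step_arm(commands=[[[0,0,0],[0,0,0.002],1],[[0,0,0],[0,0,0.001],1],[[0,0,0],[0,0,0.001],1],[[0,0,0],[0,0,0.001],1],[[0,0,0],[0,0,0],1]])

```text
t: 11.57
tcp_pos: [0.5046, 0.2496, 0.1419]
orientation: [3.141, -0.0, 1.381]
wrist_force: [0.1, 0.1, -3.5]
opening: 0.215
```

>>> step_arm(commands=[[[0,0,0],[0,0,0.001],1],[[0,0,0],[0,0,0],1],[[0,0,0],[0,0,0.001],1],[[0,0,0],[0,0,0],1],[[0,0,0],[0,0,0],1]])

```text
t: 11.98
tcp_pos: [0.5046, 0.2495, 0.1407]
orientation: [3.141, 0.0, 1.381]
wrist_force: [-3.0, -2.1, 5.6]
opening: 0.215
```

>>> step_arm(commands=[[[0,0,0],[0,0,0],0.5],[[0,0,0],[0,0,0],0.5],[[0,0,0],[0,0,0],0.5],[[0,0,0],[0,0,0],0.5],[[0,0,0],[0,0,0],0.5]])

```text
t: 12.4
tcp_pos: [0.5046, 0.2496, 0.1397]
orientation: [3.141, -0.0, 1.381]
wrist_force: [-0.3, 0.5, 0.8]
opening: 0.489
```

>>> step_arm(commands=[[[0,0,0],[0,0,0],0.5],[[0,0,0],[0,0,0],0.5],[[0,0,0],[0,0,0],0.5],[[0,0,0],[0,0,0],0.5],[[0,0,0],[0,0,0],0.5]])

```text
t: 12.82
tcp_pos: [0.5044, 0.2495, 0.1397]
orientation: [3.142, -0.0, 1.381]
wrist_force: [0.0, -0.1, 0.4]
opening: 0.503
```

>>> step_arm(commands=[[[0,0,0],[0,0,-0.01],0.5],[[0,0,0],[0,0,-0.02],0.5],[[0,0,0],[0,0,-0.03],0.5],[[0,0,0],[0,0,-0.03],0.5],[[0,0,0],[0,0,-0.03],0.5]])

```text
t: 13.23
tcp_pos: [0.504, 0.2497, 0.2616]
orientation: [-3.141, -0.0, 1.382]
wrist_force: [1.3, 0.1, -0.5]
opening: 0.502
```

>>> step_arm(commands=[[[0,0,0],[0,0,-0.02],0.5],[[0,0,0],[-0.03,0,0],0.5],[[0,0,0],[-0.035,0,0],0.5],[[0,0,0],[-0.035,0,0],0.5],[[0,0,0],[-0.035,0,0],0.5]])

```text
t: 13.65
tcp_pos: [0.4784, 0.1161, 0.2804]
orientation: [3.141, 0.0, 1.383]
wrist_force: [0.3, -1.0, -0.7]
opening: 0.501
```

>>> step_arm(commands=[[[0,0,0],[-0.035,0,0],0.5],[[0,0,0],[-0.035,0,0],0.5],[[0,0,0],[-0.035,0,0],0.5],[[0,0,0],[-0.035,0,0],0.5],[[0,0,0],[-0.02,0,0],0.5]])

```text
t: 14.07
tcp_pos: [0.4478, -0.0441, 0.2799]
orientation: [-3.141, 0.002, 1.378]
wrist_force: [0.4, -0.3, 0.5]
opening: 0.499
```

```bash
python3 - <<'E'
from h import *
print(env.get_state()['tcp_pos'])
s=env.camera('scene');t=env.camera('top')
a,b=.105,.09
R=np.array([[a,b,.08],[a,-b,.08],[-a,-b,.08],[-a,b,.08]])
out=[]
for im,c,x0,y0 in ((s,'scene',370,130),(t,'top',108,130)):
    k=3; o=cv2.resize(im[y0:y0+180,x0:x0+133],None,fx=k,fy=k,interpolation=cv2.INTER_CUBIC)
    for P,col in ((w([.5046,.2495,1.381+np.pi/2],R)+[0,0,.074],(255,0,255)),(w([.504,.2485,-.192],R),(255,255,0))):
        u=(proj(P,c)-[x0,y0]+.5)*k
        cv2.polylines(o,[np.round(u*4).astype(int)],True,col,1,cv2.LINE_AA,2)
    out.append(o)
cv2.imwrite('pics/st4.png',np.hstack(out))
E
```

```text
[ 0.44783785 -0.04405216  0.27991268]
```

View pics/st4.png

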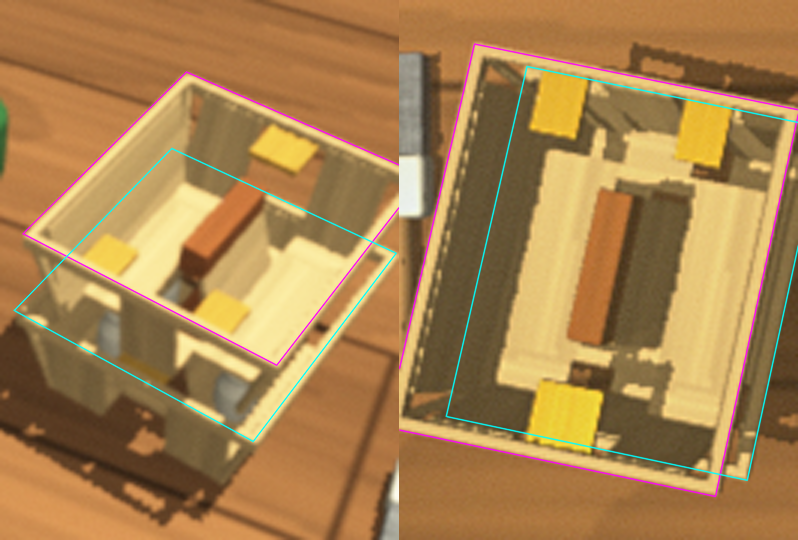

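```bash
python3 - <<'E'
from plant import env
s=env.get_state();print(s['t'],s['joint_velocities'].round(3));print(env.hand_in())
E
```

```text
14.1667 [-0.074  0.009 -0.042 -0.004 -0.013 -0.017 -0.065]
the job is handed in; nothing more can be done
None
```

The empty tray now stands end for end on the loaded tray, and I handed the job in at about 14.2 s. I gripped it by its handle bar, turned it about 180° in the air, lowered it onto the rim lugs, released it and moved the arm clear.

- **Height:** contact came with the tool at z = 0.1407 m, which puts the tray's underside 74 mm up. That is the rim-lug height, so it did not drop down into the loaded tray.
- **Position and level:** in the last scene and top pictures, the stacked tray's rim matches its expected level outline to about a pixel. Its single lug lies over the loaded tray's two-lug end.
- **Loaded tray:** it is still where I first measured it.
- **Forces:** in the readings after each move call, the wrist force never went above about 7 N.

The first position fits from the scene and top cameras disagreed by 2 to 6 mm. I went with the top camera because the wrist view agreed with it. I then shifted the tray 1 mm before lowering it, well inside the 12 mm play. None of the checks failed.

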